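# Refit the tape roll in the bench tape dispenser

### The arm

A 6-joint arm with a two-finger parallel gripper is mounted at the origin on the work surface; the furniture and walls round the work are solid. World frame = base frame: x ahead of the robot, y to its left, z up, the work surface at z = 0. Lengths are in mm, angles in rad, forces in N, time in s.
With the tool pointing down it reaches from about 275 to 1000 mm from the base axis. Payload 8.4 kg.
Tool frame: the origin (TCP) lies on the centre line of the jaws, within the pads' length; the fingertips stand 25 mm ahead of it and the grasp point (between the pads) lies 6 mm ahead of it; z points along the fingers, y is the line along which they close (so a half turn about z gives the same grasp; the last joint's range is limited). The gripper opens to 85 mm and grips with 20 to 120 N. Pads are 22 mm wide; open, the fingers measure 114 mm over their backs; the gripper's body (76 mm by 85 mm) begins 54 mm behind the grasp point. The pads swing forward as they close: fully open they stand 13 mm farther back than shut.
Start: joints at [-1.21, 0.353, 1.633, -0, 1.155, -0.002], TCP at [221.807, -584.32, 256.281] pointing down, gripper open.
Joint ranges: [-2.63, 2.63], [-0.92, 2.1], [0.06, 2.66], [-1.3, 4.44], [0, 2.69], [-3.02, 3.02]. Speed limits (rad/s): [2.22, 2.22, 2.79, 3.14, 3.14, 3.14].

### API

Orientations are given as [roll, pitch, yaw] about the fixed x, y, z axes, in that order (R = Rz(yaw) Ry(pitch) Rx(roll)).
In Python, from rig import r gives the robot as it stands.
- The arm moves only by the shell command python3 -m jog 'ROWS' [FORCE]. ROWS is JSON, a list of rows, each a list of 3 entries, a list of its own where there are three numbers: the turn, a rotation vector about the tool's x, y, z in rad, then the shift along the tool's x, y, z in m, then the opening, from -1 (shut) to 1 (fully open). In form: [[[rx, ry, rz], [x, y, z], gripper], ...]. A call has 1 to 12 rows; each row shifts and turns the commanded pose from where the row before left it, along the tool's axes as they then stand; what a row does not reach is not made up. A row lasts 1/10 s, in which the tool goes at most 50 mm and 8.59 degrees, less where a joint would pass 70% of its speed; a pose out of reach is approached as far as the arm can. A call with a gripper value outside its range is refused whole. The fingers move at their own pace and stop on an object; FORCE is the grip in N (left out, the last holds). Time passes only in rows, so rows that do not move let the fingers close. It gives the time, the measured TCP pose, the force, the opening and the grip force at its end, in the units of the state.
- r.sense(): the state, without advancing time (a new reading comes with each control period).
- r.grab_frame(name): name is "scene" or "top" or "wrist"; returns the picture (420x560x3 uint8, red, green, blue); there is no depth.
- r.camera_params(name): a dict with "fx", "fy", "cx", "cy" (pixels), "rvec" (rotation vector, rad) and "tvec" (3), from world to camera coordinates, as OpenCV has them; the wrist camera has in their place "hand_eye" (4x4, takes a point from camera to tool coordinates, whose origin is the TCP and whose axes are the flange's). Camera axes: x right, y down, z forward; pixel columns grow to the right and rows downward; lengths in mm; the calibration is good to about 2 mm. The wrist camera is an equidistant fisheye: a pixel r from the principal point sees the ray r / f radians off the axis. A picture is of the moment at which its call begins: read the wrist's pose just before it. camera_params takes no time and is no camera call.
- r.sign_off(): hands the job in; it is judged then, once.
The state is a dict: "clock": time; "qpos": joint angles; "qvel": joint speeds; "joint_efforts": joint torques, N m; "eef_pos": TCP position; "tcp_rot": TCP orientation; "contact_force": force on the tool from outside, world axes, zero at the start; "wrist_torque": the same for the moment, N m; "opening": opening from 0.0 (shut) to 1.0 (fully open); "grasp_force": force on a finger pad.
Only numpy, scipy, OpenCV 4.12 (cv2) and the standard library are available. Lean on these libraries where they do the work, as an engineer would, in place of code of your own. Each camera call takes 0.05 s, during which the arm holds its last target. There are 200 camera calls.

### The job

Put the roll of blue masking tape back into the green tape dispenser. Its spring-loaded spindle is longer than the gap: feed the orange sprung end slantwise into the cup of one upright, push it in against its spring while you swing the other end down between the uprights, then let the spindle spring out so that both ends are fully home in opposite cups (either way round). Do not knock over or push aside the spray can that stands nearby.

Things in the scene. Friction and masses are not known exactly. Their poses are not given: they have to be found in the camera images.
- dispenser: Green steel tape dispenser screwed on a plywood plinth fixed to the bench (84 x 129 mm, 70 mm tall; the dispenser's base plate is 8 mm thick, its top at 78 mm). Origin on the bench midway between the two uprights, straight under the line of the cups; x points to its rear, y to its left, z up. The cutter bar crosses the front at x = -44 to -53 mm, up to z = 94 mm; the rear is open.
- upright_top (a point): Middle of the left upright's top edge on its inner face, x = 0, y = +50.5, z = 158 mm in the dispenser; the right upright mirrors it (gap 101 mm). Uprights: 10 mm thick, 68 mm wide in x, with two folded lips, 3 mm thick and full height, reaching 15 mm inwards from the inner face along its front and rear edges; between the lips 62 mm are free (x = -31 to +31).
- cup_left (a point): Centre of the floor of the cup in the left (+y) upright, 58.5 mm from the dispenser's middle, 122 mm above the bench. The cup is a round blind hole in the inner face, 20 mm in diameter, 8 mm deep, marked by a black ring, its axis along the dispenser's y.
- cup_right (a point): The same in the right (-y) upright. From cup floor to cup floor it is 117 mm; the line of the cups is level, 44 mm above the base plate and 36 mm below the uprights' tops.
- spindle: Spindle with a roll of blue tape fixed on it, lying on the bench on the roll, so its axis is level, 24 mm up; 140 to 280 g. Origin: centre of the roll, on the axis; x runs along the axis to the orange sprung tip. Roll 48 mm in diameter, 38 mm wide (x = -19 to +19 mm): grip it here, across. Beyond it a hub of 26 mm dia. to +-22 mm, then sleeves of 18 mm dia. to x = -32 and +33 mm.
- fixed_tip (a point): End of the rigid steel pin at x = -54 mm on the spindle's axis. Pin 12 mm in diameter with a round end.
- sprung_tip (a point): End of the orange sprung pin, on the axis at x = +68 mm when out (free length over both tips 122 mm). 12 mm in diameter, round end; it slides into the spindle. Even fully pressed in the spindle (103 mm) is longer than the gap of 101 mm, so it cannot go in level but must be fed in slanting by some 20 to 40 degrees.
- plunger (a joint): How far the orange sprung pin is pushed in, m: 0 fully out, at most 0.019. It takes 2.5 N to start and 9.1 N fully in; 0.005 when the spindle sits home in both cups. With one tip on a cup floor it must be pushed in by 0.013 for the other tip to clear the far upright. The tip slides only along the spindle's axis.
- spray_can: Pale blue spray can, 58 mm in diameter, 210 mm tall, upright; a bystander. Origin under its centre.
- cabinet_corner (a point): Top front right corner of the blue parts cabinet, a fixed obstacle: from here it runs 300 mm to the left (+y) and 160 mm back (+x), 245 mm tall down to the bench, with two tins on top up to 400 mm. While the spindle slants the gripper leans over the cup that the sprung end is in: there is room for that over the tool box (right cup), hardly over the cabinet.
- toolbox_corner (a point): Rear left corner, at the lid's edge, of the closed red tool box, a fixed obstacle: from here it runs 190 mm towards the robot (-x) and 425 mm to the right (-y), lid up to 190 mm, its handle 220 mm tall. The door panel behind the bench stands at x = 0.645 m in the robot's frame.

How it is judged (in metres and radians):
On the way:
1. the orange sprung tip is fed into a cup while the spindle slants by more than 16 degrees ((angle between spindle's own x axis and vertical below 1.29 rad or angle between spindle's own x axis and vertical above 1.85 rad) and (distance between sprung_tip and cup_left below 0.009 m or distance between sprung_tip and cup_right below 0.009 m)), for 0.05 s.
At the end, for the whole second after the job is handed in: Both tips of the spindle are in opposite cups, each within 6.5 mm of the centre of its cup's floor, and the spindle has stopped moving (((distance between sprung_tip and cup_left below 0.0065 m and distance between fixed_tip and cup_right below 0.0065 m) or (distance between sprung_tip and cup_right below 0.0065 m and distance between fixed_tip and cup_left below 0.0065 m)) and linear speed of spindle below 0.02 m/s); the robot touches nothing.
It fails at once if the spray can is pushed by more than 30 mm or tipped (distance of spray_can from where it was at the start of the episode above 0.03 m or angle between spray_can's own z axis and vertical above 0.35 rad).
It also fails if it takes over 48 s, if anything falls off the work surface, if the arm or the gripper's body presses on something with over 40 N, if the wrist force passes 120 N, or if a joint passes its speed limit or range.

## Working session

There is one attempt and no reset: what is moved stays moved. The work goes in short steps, Python scripts to look and compute and a shell command to move; the robot and the scene stay as the last step left them, time stands still between calls to the robot, and variables do not carry over. Pictures are saved under pics/ and viewed, at most 10 in all, crops included, and the job is handed in when it is done.

```bash
mkdir -p pics; ls; python3 - <<'E'
from rig import r
import cv2,numpy as np
s=r.sense();print(s)
for n in("scene","top","wrist"):
    im=r.grab_frame(n);cv2.imwrite(f"pics/{n}0.png",im[:,:,::-1]);print(n,r.camera_params(n))
a=[cv2.imread(f"pics/{n}0.png") for n in("scene","top")]
E
```

```text
pics
{'clock': 0.0, 'qpos': array([-1.21035742e+00,  3.53647269e-01,  1.63411603e+00, -2.34448704e-06,
        1.15519013e+00, -2.41356640e-03]), 'qvel': array([ 0.00065258,  0.00154237,  0.00184212, -0.00066988, -0.00092724,
       -0.0005319 ]), 'joint_efforts': array([-2.65359180e-03, -6.05263066e+01, -3.42067373e+01, -2.04922758e-04,
        9.26762063e-03, -5.06014175e-06]), 'eef_pos': array([ 221.67952321, -583.90791534,  255.56994803]), 'tcp_rot': array([-3.14023188e+00, -1.14070299e-06,  3.62853424e-01]), 'contact_force': array([ 0.00349785, -0.62742412,  0.6221765 ]), 'wrist_torque': array([0.02987824, 0.01241184, 0.03249207]), 'grasp_force': 0.0, 'opening': 1.0016444200490822}
scene {'fx': 458.29237776866466, 'fy': 458.29237776866466, 'cx': 273.0621800790363, 'cy': 218.5161765461043, 'rvec': array([ 0.95983414, -2.27510114,  1.23702392]), 'tvec': array([491.37596226, 175.35480809, 983.30620175])}
top {'fx': 421.5852281423067, 'fy': 421.5852281423067, 'cx': 277.79626692156677, 'cy': 202.79536646651957, 'rvec': array([ 2.15633007, -2.09966301,  0.19905777]), 'tvec': array([ 272.36902167,  416.53438466, 1031.17902661])}
wrist {'fx': 325.19226210127806, 'fy': 325.19226210127806, 'cx': 276.1209330024958, 'cy': 210.37350598478147, 'hand_eye': array([[ 1.24636582e-04, -9.51368449e-01, -3.08055287e-01,
         7.95835686e+01],
       [ 9.99999700e-01,  3.54171338e-04, -6.89197364e-04,
        -9.14303413e-01],
       [ 7.64784980e-04, -3.08055108e-01,  9.51368207e-01,
        -1.17767749e+02],
       [ 0.00000000e+00,  0.00000000e+00,  0.00000000e+00,
         1.00000000e+00]])}
```

View pics/top0.png

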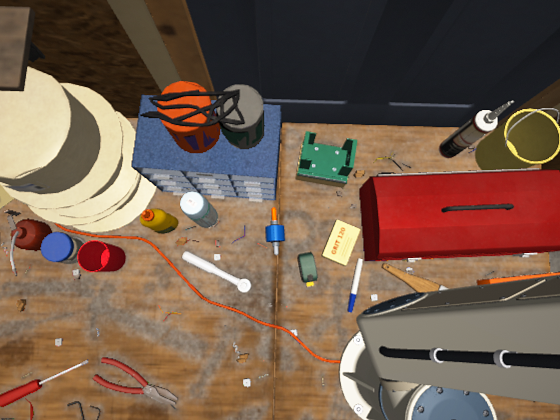

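View pics/scene0.png

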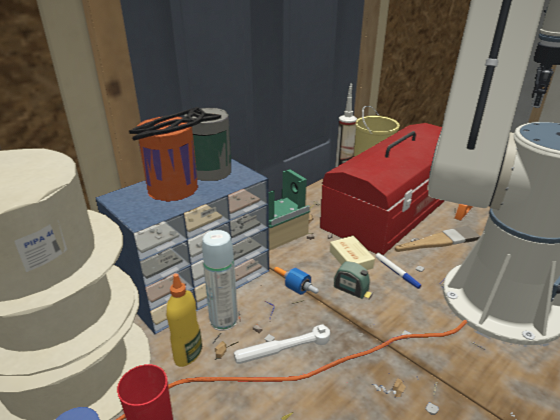

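The top view shows the dispenser at about (327,157) and the spindle's roll at (275,233), with the orange tip up at (274,208). The cabinet is to the left of the dispenser and the tool box to the right.

```bash
cat > h.py <<'E'
import cv2,numpy as np
from rig import r
from scipy.spatial.transform import Rotation as R
def ray(n,uv):
    p=r.camera_params(n);M=cv2.Rodrigues(np.array(p["rvec"]))[0]
    d=M.T@np.array([(uv[0]-p["cx"])/p["fx"],(uv[1]-p["cy"])/p["fy"],1]);return -M.T@p["tvec"],d/np.linalg.norm(d)
def onz(n,uv,z):
    c,d=ray(n,uv);return c+d*(z-c[2])/d[2]
def proj(n,P):
    p=r.camera_params(n);K=np.array([[p["fx"],0,p["cx"]],[0,p["fy"],p["cy"]],[0,0,1]])
    return cv2.projectPoints(np.array(P,float).reshape(-1,1,3),p["rvec"],p["tvec"],K,None)[0][:,0]
E
python3 - <<'E'
from h import *
im=cv2.imread("pics/top0.png")
hsv=cv2.cvtColor(im,cv2.COLOR_BGR2HSV)
def mask(lo,hi,box):
    m=cv2.inRange(hsv,lo,hi);k=np.zeros_like(m);x0,y0,x1,y1=box;k[y0:y1,x0:x1]=m[y0:y1,x0:x1];return k
b=(255,195,300,265)
blue=mask((95,120,80),(120,255,255),b);org=mask((5,150,120),(20,255,255),b)
for nm,m in(("blue",blue),("orange",org)):
    q=np.argwhere(m)[:,::-1];print(nm,len(q),q.mean(0),q.min(0),q.max(0),onz("top",q.mean(0),30 if nm=="blue" else 24))
    print(cv2.minAreaRect(q.astype(np.float32)))
g=mask((65,80,30),(90,255,255),(285,120,370,195));q=np.argwhere(g)[:,::-1]
print("green",q.min(0),q.max(0),cv2.minAreaRect(q.astype(np.float32)))
print("can",onz("top",(193,205),210))
a=cv2.resize(im[122:190,285:370],None,fx=8,fy=8,interpolation=cv2.INTER_CUBIC);cv2.imwrite("pics/d.png",a)
c=cv2.imread("pics/scene0.png")[160:300,250:350];cv2.imwrite("pics/s.png",cv2.resize(c,None,fx=4,fy=4,interpolation=cv2.INTER_CUBIC))
E
```

```text
blue 286 [274.70629371 232.61538462] [266 199] [284 241] [333.9001994  289.14043898  30.        ]
((273.86383056640625, 219.82101440429688), (41.54393768310547, 17.964946746826172), 86.42366790771484)
orange 137 [276.40875912 215.54744526] [258 195] [282 263] [378.37099582 286.01245658  24.        ]
((269.7585144042969, 228.5547332763672), (22.239858627319336, 68.02269744873047), 2.4895527362823486)
green [297 132] [356 182] ((327.1424560546875, 156.95114135742188), (53.68656539916992, 43.757080078125), 9.688786506652832)
can [367.68742807 462.60920118 210.        ]
```

View pics/d.png

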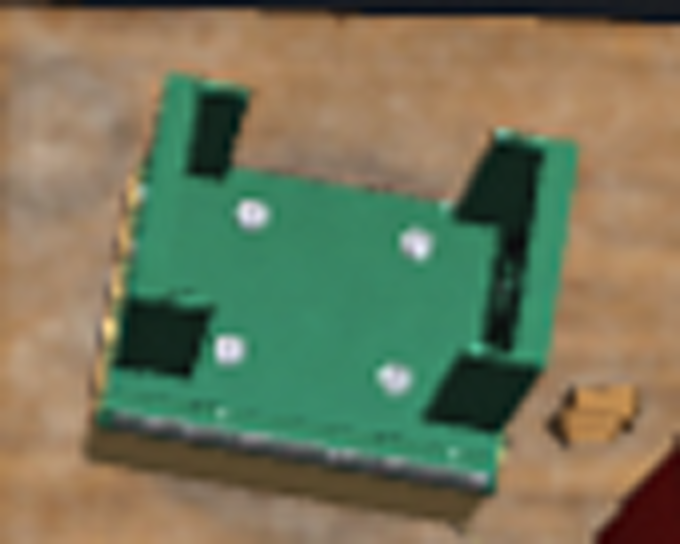

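View pics/s.png

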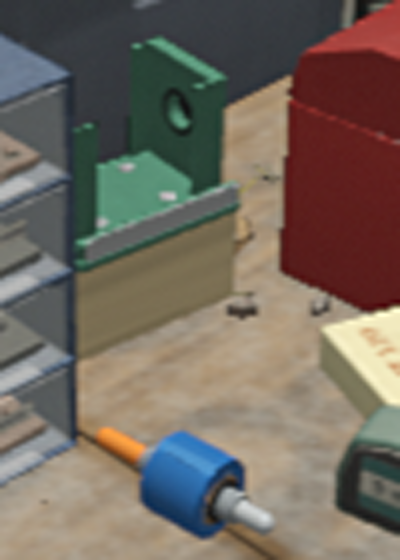

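The crop shows the dispenser from above: right upright outer top corners at crop (578,142) and (545,370), left rear outer corner at (168,75), and the cutter bar from (110,412) to (490,478). The scene crop shows the roll with its orange tip pointing away from the robot and the grey fixed pin towards it. The right cup is visible at crop (178,110).

```bash
python3 - <<'E'
from h import *
im=cv2.imread("pics/top0.png");hsv=cv2.cvtColor(im,cv2.COLOR_BGR2HSV)
def ctr(lo,hi,b):
    x0,y0,x1,y1=b;q=np.argwhere(cv2.inRange(hsv[y0:y1,x0:x1],lo,hi))[:,::-1]+[x0,y0];return q
bl=ctr((95,120,80),(120,255,255),(258,220,295,248));og=ctr((5,150,120),(20,255,255),(266,200,284,226))
print("blue",bl.mean(0),bl.min(0),bl.max(0),"org",og.mean(0),og.min(0),og.max(0))
print("blue",onz("top",(bl.min(0)+bl.max(0))/2,28),"org c",onz("top",og.mean(0),26),"tip",onz("top",(og[og[:,1]==og[:,1].min()].mean(0)),24))
print("fixed",onz("top",(277,254),24))
px={(33,-60.5):(578,142),(-34,-60.5):(545,370),(33.,-35.5):(497,130),(-34.,-35.5):(463,355),(33.,60.5):(168,75),(33.,35.5):(250,92),(-34.,35.5):(213,306)}
A=np.array(list(px));B=np.array([onz("top",(285+u/8-.44,122+v/8-.44),158)[:2] for u,v in px.values()])
ca,cb=A.mean(0),B.mean(0);U,S,V=np.linalg.svd((A-ca).T@(B-cb));Q=V.T@U.T
o=cb-Q@ca;print("disp",o,np.degrees(np.arctan2(Q[1,0],Q[0,0])));print((B-(A@Q.T+o)).round(1).tolist())
# bar front-top edge
f=[onz("top",(285+u/8-.44,122+v/8-.44),94) for u,v in((110,412),(490,478))];print("bar in disp",[(Q.T@(p[:2]-o)).round(1) for p in f])
# check in scene: cup right mouth centre and predictions
P=lambda x,y,z:[*(Q@[x,y]+o),z]
print("scene pred cupR mouth, uprR top rear/front inner",proj("scene",[P(0,-50.5,122),P(34,-50.5,158),P(-34,-50.5,158)]).round(1).tolist(),"seen cup",250+178/4,160+110/4)
print("tb corner",onz("top",(362,180),185),"cab corner",onz("top",(281,122),245),onz("top",(280,180),245))
sc=cv2.imread("pics/scene0.png");hh=cv2.cvtColor(sc,cv2.COLOR_BGR2HSV)[262:300,280:316];q=np.argwhere(cv2.inRange(hh,(100,120,80),(120,255,255)))[:,::-1]+[280,262]
print("scene roll",(q.min(0)+q.max(0))/2,q.mean(0),"pred",proj("scene",[334,289,24]))
E
```

```text
blue [274.70877193 232.73333333] [266 225] [284 241] org [275.8952381  211.04761905] [271 200] [282 223]
blue [333.17005397 288.37989235  28.        ] org c [389.63316541 287.62995132  26.        ] tip [418.98352679 277.86537156  24.        ]
fixed [280.88887243 281.93619392  24.        ]
disp [516.12696913 169.30145298] -8.619166961658065
[[1.2, 0.6], [-0.9, 0.5], [0.4, -0.7], [-0.8, -0.8], [-0.1, -0.4], [-0.8, 0.5], [1.0, 0.4]]
bar in disp [array([-52.2,  59.1]), array([-52.1, -57.6])]
scene pred cupR mouth, uprR top rear/front inner [[293.4, 187.5], [285.4, 169.8], [302.2, 180.0]] seen cup 294.5 187.5
tb corner [437.97715213  99.67157094 185.        ] cab corner [544.03850352 281.57216733 245.        ] [418.54426727 280.53581866 245.        ]
scene roll [298.  280.5] [295.8972973 279.5      ] pred [[296.47138943 280.614777  ]]
```

```bash
python3 -m jog '[[[0,0,-0.15],[0,0,-0.004],1],[[0,0,-0.15],[0,0,-0.004],1],[[0,0,-0.15],[0,0,-0.004],1],[[0,0,-0.15],[0,0,-0.004],1],[[0,0,-0.15],[0,0,-0.004],1],[[0,0,-0.15],[0,0,-0.004],1],[[0,0,-0.15],[0,0,-0.004],1],[[0,0,-0.15],[0,0,-0.004],1],[[0,0,-0.15],[0,0,-0.004],1],[[0,0,-0.15],[0,0,-0.004],1],[[0,0,-0.15],[0,0,-0.004],1],[[0,0,-0.15],[0,0,-0.004],1]]'
python3 -m jog '[[[0,0,0],[0.022,0.038,0],1],[[0,0,0],[0.022,0.038,0],1],[[0,0,0],[0.022,0.038,0],1],[[0,0,0],[0.022,0.038,0],1],[[0,0,0],[0.022,0.038,0],1],[[0,0,0],[0.022,0.038,0],1],[[0,0,0],[0.022,0.038,0],1],[[0,0,0],[0.022,0.038,0],1],[[0,0,0],[0.022,0.038,0],1],[[0,0,0],[0.022,0.038,0],1],[[0,0,0],[0.022,0.038,0],1]]'
```

```text
clock: 1.35
eef_pos: [221.7, -584.1, 304.1]
tcp_rot: [3.141, -0.001, 2.169]
contact_force: [-0.0, -0.0, -0.7]
opening: 0.999
grasp_force: 0.0
clock: 2.45
eef_pos: [434.0, -148.5, 304.3]
tcp_rot: [3.141, 0.0, 2.163]
contact_force: [0.6, 0.0, -0.5]
opening: 0.996
grasp_force: 0.0
```

```bash
python3 -m jog '[[[0,0,0],[0.042,0.016,0],1],[[0,0,0],[0.042,0.016,0],1],[[0,0,0],[0.042,0.016,0],1],[[0,0,0],[0.042,0.016,0],1],[[0,0,0],[0.042,0.016,0],1],[[0,0,0],[0.042,0.016,0],1],[[0,0,0],[0.042,0.016,0],1],[[0,0,0],[0.042,0.016,0],1],[[0,0,0],[0.042,0.016,0],1],[[0,0,0],[0.042,0.016,0],1]]'
python3 -m jog '[[[0,0,-0.15],[0,0,0.02],1],[[0,0,-0.15],[0,0,0.02],1],[[0,0,-0.15],[0,0,0.02],1],[[0,0,-0.15],[0,0,0.02],1],[[0,0,-0.15],[0,0,0.02],1],[[0,0,-0.15],[0,0,0.02],1],[[0,0,-0.15],[0,0,0.02],1],[[0,0,0],[0,0,0],1]]'
cat >> h.py <<'E'
def wcam():
    s=r.sense();T=np.eye(4);T[:3,:3]=R.from_euler("xyz",s["tcp_rot"]).as_matrix();T[:3,3]=s["eef_pos"]
    p=r.camera_params("wrist");return T@p["hand_eye"],p
def wray(uv,W):
    E,p=W;d=np.array([uv[0]-p["cx"],uv[1]-p["cy"]]);n=np.linalg.norm(d);t=n/p["fx"]
    v=np.array([*(d/n*np.sin(t)),np.cos(t)]);return E[:3,3],E[:3,:3]@v
def wonz(uv,z,W):
    c,d=wray(uv,W);return c+d*(z-c[2])/d[2]
def wproj(P,W):
    E,p=W;v=E[:3,:3].T@(np.array(P)-E[:3,3]);a=np.arctan2(np.hypot(*v[:2]),v[2]);return np.array([p["cx"],p["cy"]])+v[:2]/np.hypot(*v[:2])*a*p["fx"]
E
python3 - <<'E'
from h import *
W=wcam();im=r.grab_frame("wrist")[:,:,::-1].copy();cv2.imwrite("pics/w1.png",im)
print([wproj(p,W).round(0) for p in ([333,288,24],[281,282,24],[401,292,24])])
E
```

```text
clock: 3.45
eef_pos: [331.1, 289.3, 304.4]
tcp_rot: [3.141, 0.0, 2.163]
contact_force: [1.6, 0.4, 0.2]
opening: 0.999
grasp_force: 0.0
clock: 4.25
eef_pos: [330.7, 286.4, 162.2]
tcp_rot: [-3.139, -0.004, -3.068]
contact_force: [0.3, -0.8, 0.3]
opening: 0.999
grasp_force: 0.0
[array([277., 209.]), array([274., 146.]), array([276., 281.])]
```

View pics/w1.png

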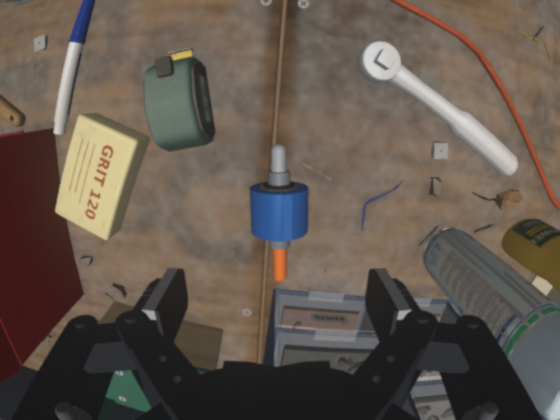

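The wrist view shows the spindle nearly in line with the tool: fixed tip at (278,145), roll around (279,211), orange tip at (280,281).

```bash
python3 - <<'E'
from h import *
W=wcam();im=cv2.imread("pics/w1.png");h=cv2.cvtColor(im,cv2.COLOR_BGR2HSV)
q=np.argwhere(cv2.inRange(h[240:290,262:300],(3,170,120),(16,255,255)))[:,::-1]+[262,240];print(q.min(0),q.max(0),q.mean(0))
b=np.argwhere(cv2.inRange(h[175:250,235:320],(100,130,50),(120,255,255)))[:,::-1]+[235,175];print(b.min(0),b.max(0))
f=wonz((278,145),24,W);t=wonz((q[q[:,1]>=q[:,1].max()-2].mean(0)),24,W);oc=wonz(q.mean(0),27,W)
fr=wonz(((b.min(0)[0]+b.max(0)[0])/2,211),32,W)
print(f,t,oc,fr,np.linalg.norm(t-f),np.degrees(np.arctan2(*(t-f)[1::-1])));u=(t-f)/np.linalg.norm(t-f)
print("roll centre",f+54*u,t-68*u, r.sense()["eef_pos"],r.sense()["tcp_rot"])
E
```

```text
[274 251] [285 280] [279.18042813 265.18348624]
[251 190] [306 240]
[281.2233242  286.03517245  24.        ] [400.2089482  295.72640712  24.        ] [384.6982171  294.29487115  27.        ] [333.3358227  290.03018798  32.        ] 119.37964126549991 4.656393166148318
roll centre [335.04509505 290.41889036  24.        ] [332.43338491 290.20616974  24.        ] [331.32565133 286.94700044 163.51916447] [-3.13987813e+00 -2.31668008e-03 -3.07363427e+00]
```

```bash
python3 -m jog '[[[0,0,-0.013],[-0.0027,0.0032,0.02],1],[[0,0,0],[0,0,0.03],1],[[0,0,0],[0,0,0.03],1],[[0,0,0],[0,0,0.03],1],[[0,0,0],[0,0,0.015],1],[[0,0,0],[0,0,0.0085],1],[[0,0,0],[0,0,0],1]]'
python3 -m jog '[[[0,0,0],[0,0,0],0],[[0,0,0],[0,0,0],-1],[[0,0,0],[0,0,0],-1],[[0,0,0],[0,0,0],-1],[[0,0,0],[0,0,0],-1],[[0,0,0],[0,0,0],-1]]' 90
```

```text
clock: 5.0
eef_pos: [334.7, 291.1, 30.8]
tcp_rot: [-3.141, -0.0, -3.06]
contact_force: [0.2, 0.8, -0.1]
opening: 1.002
grasp_force: 0.0
clock: 5.6
eef_pos: [335.0, 291.5, 32.1]
tcp_rot: [3.14, 0.002, -3.058]
contact_force: [-2.4, -1.0, 13.0]
opening: 0.529
grasp_force: 89.7
```

```bash
python3 -m jog '[[[0,0,0],[0,0,-0.01],-1],[[0,0,0],[0,0,-0.02],-1],[[0,0,0],[0.005,0,-0.03],-1],[[0,0,0],[0.02,0,-0.03],-1],[[0,0,0],[0.02,0,-0.03],-1],[[0,0,0],[0.02,0,-0.03],-1],[[0,0,0],[0.02,0,-0.03],-1],[[0,0,0],[0,0,-0.03],-1],[[0,0,0],[0,0,-0.03],-1],[[0,0,0],[0,0,-0.03],-1]]'
python3 - <<'E'
from h import *
W=wcam();im=r.grab_frame("wrist")[:,:,::-1].copy();cv2.imwrite("pics/w2.png",im)
E
```

```text
clock: 6.6
eef_pos: [249.1, 283.2, 302.7]
tcp_rot: [3.141, 0.001, -3.057]
contact_force: [0.3, -0.2, -2.6]
opening: 0.533
grasp_force: 92.4
```

View pics/w2.png

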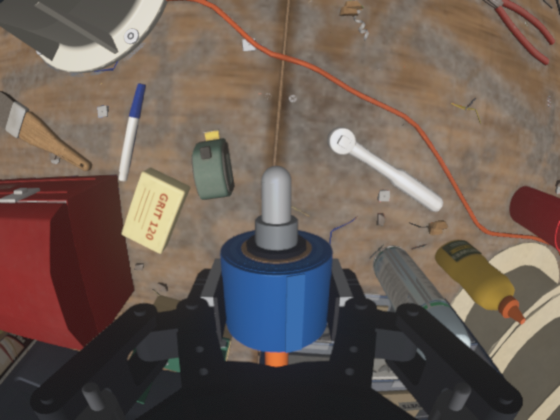

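The wrist view shows the roll held centred between the pads: fixed pin end at (276,167), roll front top edge at row 231, rear edge near row 345, and orange just behind it at (276,358).

```bash
python3 - <<'E'
from h import *
p=r.camera_params("wrist");W=(np.array(p["hand_eye"]),p)
im=cv2.imread("pics/w2.png");h=cv2.cvtColor(im,cv2.COLOR_BGR2HSV)
c=cv2.inRange(h,(100,130,40),(120,255,255))[:,276];print("blue rows col276",np.flatnonzero(c)[[0,-1]])
b=cv2.inRange(h,(100,130,40),(120,255,255))
for v in (250,280,310): x=np.flatnonzero(b[v,200:350])+200;print(v,x[0],x[-1])
g=im[160:215,250:305].astype(int).sum(2)
for v in (175,185,200): print(v,[int(k) for k in im[v,255:298].astype(int).sum(1)])
print([int(k) for k in im[158:180,276].astype(int).sum(1)])
for dz in (0,3):
  for a in (0,3):
    ca,sa=np.cos(np.radians(a)),np.sin(np.radians(a))
    def pr(x,up): return wproj([x*ca+up*sa*0, 0, 6+dz-up - x*sa],W).round(1).tolist()
    # tip sphere silhouette: max |v| over sphere of r 6 centred x=48
    th=np.linspace(0,2*np.pi,200);tip=min(wproj([48*ca+6*np.cos(t),0,6+dz-48*sa+6*np.sin(t)],W)[1] for t in th)
    print(dz,a,"tip",round(tip,1),"rim front",pr(19,24),"rear",pr(-19,24))
E
```

```text
blue rows col276 [265 350]Traceback (most recent call last):
  File "<stdin>", line 6, in <module>
IndexError: index 0 is out of bounds for axis 0 with size 0
```

```bash
python3 - <<'E'
from h import *
p=r.camera_params("wrist");W=(np.array(p["hand_eye"]),p)
im=cv2.imread("pics/w2.png")
print("col",[int(k) for k in im[158:176,276].astype(int).sum(1)])
print("row190",[int(k) for k in im[190,255:298].astype(int).sum(1)])
print("roll row300",np.flatnonzero((im[300,:,0].astype(int)-im[300,:,2]>70))[[0,-1]])
for dz in (-2,0,3):
  for a in (-3,0,3):
    ca,sa=np.cos(np.radians(a)),np.sin(np.radians(a))
    P=lambda x,up:[x*ca+up*sa,0,6+dz-x*sa*1-up*ca] if 0 else [x*ca-up*sa,0,6+dz-x*sa-up*ca]
    th=np.linspace(0,2*np.pi,200);tip=min(wproj(P(48+6*np.cos(t),6*np.sin(t)),W)[1] for t in th)
    print(dz,a,"tip",round(tip,1),*[round(wproj(P(x,u),W)[1],1) for x,u in((19,-24),(19,24),(-19,24))])
E
```

```text
col [256, 259, 255, 257, 259, 260, 259, 261, 281, 319, 354, 383, 408, 430, 448, 463, 475, 490]
row190 [337, 333, 327, 324, 316, 309, 318, 358, 400, 436, 461, 475, 483, 489, 496, 504, 519, 535, 552, 564, 568, 572, 569, 553, 538, 525, 517, 506, 490, 475, 455, 436, 409, 384, 351, 323, 327, 349, 352, 344, 341, 335, 334]
roll row300 [226 325]
-2 -3 tip 171.7 236.3 281.8 363.1
-2 0 tip 172.7 234.7 286.3 363.6
-2 3 tip 174.2 233.1 290.8 364.0
0 -3 tip 170.7 234.8 279.0 359.8
0 0 tip 171.8 233.1 283.4 360.4
0 3 tip 173.2 231.5 287.9 360.7
3 -3 tip 169.3 232.5 274.9 354.9
3 0 tip 170.3 230.9 279.2 355.5
3 3 tip 171.7 229.3 283.6 356.0
```

The seen pin end and roll edges match the roll centre at about (+1, 0, +8.5) mm in the tool with no tilt, which agrees with where I gripped it. Next I turn it towards the right cup and plan the tilted pose.

```bash
python3 -m jog '[[[0,0,0.15],[0.004,0,0],-1],[[0,0,0.15],[0,0,0],-1],[[0,0,0.15],[0,0,0],-1],[[0,0,0.15],[0,0,0],-1],[[0,0,0.15],[0,0,0],-1],[[0,0,0.15],[0,0,0],-1],[[0,0,0.15],[0,0,0],-1],[[0,0,0.15],[0,0,0],-1],[[0,0,0.15],[0,0,0],-1],[[0,0,0.15],[0,0,0],-1],[[0,0,0.15],[0,0,0],-1],[[0,0,0.15],[0,0,0],-1]]' 110
cat >> h.py <<'E'
O=np.array([516.1,169.3]);PSI=np.radians(-8.62);G=np.array([1,0,8.5])
XD=np.array([np.cos(PSI),np.sin(PSI),0]);YD=np.array([-np.sin(PSI),np.cos(PSI),0]);ZZ=np.array([0,0,1.])
def pose(Ty,Tz,p,th,X=0):
    t=np.radians(th);a=np.cos(t)*YD+np.sin(t)*ZZ;z=np.sin(t)*YD-np.cos(t)*ZZ
    M=np.column_stack([a,XD,z]);C=np.array([*O,0])+X*XD+Ty*YD+Tz*ZZ+(68-p)*a
    return M,C-M@G
def where():
    s=r.sense();M=R.from_euler("xyz",s["tcp_rot"]).as_matrix();return M,np.array(s["eef_pos"])
def delta(tgt,cur=None):
    M,c=cur or where();return R.from_matrix(M.T@tgt[0]).as_rotvec().round(4),(M.T@(tgt[1]-c)).round(1)
def state():
    M,c=where();C=c+M@G;d=C-[*O,0];t=np.degrees(np.arctan2(M[2,0],M[:,0]@YD));s=r.sense()
    print("roll centre disp",[round(d@v,1) for v in(XD,YD,ZZ)],"tilt",t.round(2),"free tip y,z",(d@YD-68*np.cos(np.radians(t))).round(1),(d[2]-68*np.sin(np.radians(t))).round(1),"sideways",round(np.degrees(M[:,0]@XD),2),"fixed y,z",(d@YD+54*np.cos(np.radians(t))).round(1),(d[2]+54*np.sin(np.radians(t))).round(1),"F",s["contact_force"].round(1),"q",s["qpos"].round(2))
E
python3 - <<'E'
from h import *
state()
lev=pose(-47,230,0,0);print("to level high",delta(lev))
til=pose(-47,195,0,28);print("level->tilt",delta(til,lev))
print(til[1],pose(-47,125,0,28)[1])
E
```

```text
clock: 7.85
eef_pos: [245.5, 283.0, 301.0]
tcp_rot: [3.142, -0.0, 1.419]
contact_force: [-0.4, 0.0, -2.7]
opening: 0.519
grasp_force: 113.9
roll centre disp [np.float64(-284.6), np.float64(72.9), np.float64(292.5)] tilt 0.0 free tip y,z 4.9 292.5 sideways 0.06 fixed y,z 126.9 292.5 F [-0.4  0.  -2.7] q [ 0.85 -0.11  2.06 -0.    1.19  1.  ]
to level high (array([ 0.0001, -0.0001, -0.001 ]), array([-51.6, 284.7,  62.5]))
level->tilt (array([-0.    ,  0.4887,  0.    ]), array([-11.8,  -0. ,   4.5]))
[517.32407091 177.37472723 233.95964925] [517.32407091 177.37472723 163.95964925]
```

```bash
python3 -m jog '[[[0,0,0],[-0.01,0.0285,0],-1],[[0,0,0],[-0.01,0.0285,0],-1],[[0,0,0],[-0.01,0.0285,0],-1],[[0,0,0],[-0.01,0.0285,0],-1],[[0,0,0],[-0.0116,0.0285,0],-1],[[0,0,0],[0,0.0285,0],-1],[[0,0,0],[0,0.0285,0],-1],[[0,0,0],[0,0.0285,0],-1],[[0,0,0],[0,0.0285,0],-1],[[0,0,0],[0,0.0285,0],-1],[[0,0,0],[0,0,0],-1]]'
python3 -m jog '[[[0,0.08,0],[0,0,0.005],-1],[[0,0.08,0],[0,0,0.005],-1],[[0,0.08,0],[0,0,0.005],-1],[[0,0.08,0],[0,0,0.005],-1],[[0,0.08,0],[0,0,0.005],-1],[[0,0.089,0],[0,0,0.005],-1],[[0,0,0],[0,0,0],-1],[[0,0,0],[0,0,0],-1]]'
python3 - <<'E'
from h import *
state();print(delta(pose(-47,195,0,28)))
W=wcam();print([wproj([*(np.array([*O,0])+x*XD+y*YD)[:2],158],W).round(1).tolist() for x,y in((34,-50.5),(-34,-50.5),(34,35.5),(34,60.5),(-34,35.5),(-34,60.5))])
im=r.grab_frame("wrist")[:,:,::-1].copy();cv2.imwrite("pics/w3.png",im)
im=r.grab_frame("scene")[:,:,::-1].copy();cv2.imwrite("pics/s3.png",im)
E
```

```text
clock: 8.95
eef_pos: [522.8, 190.6, 300.9]
tcp_rot: [3.14, -0.0, 1.424]
contact_force: [-0.8, 0.2, -2.6]
opening: 0.526
grasp_force: 114.0
clock: 9.75
eef_pos: [520.7, 196.6, 271.7]
tcp_rot: [-3.141, -0.487, 1.424]
contact_force: [-0.5, 0.3, -1.6]
opening: 0.524
grasp_force: 114.1
roll centre disp [np.float64(0.4), np.float64(32.5), np.float64(264.7)] tilt 27.88 free tip y,z -27.6 232.9 sideways -0.2 fixed y,z 80.2 289.9 F [-0.5  0.3 -1.6] q [ 0.1   0.18  1.91  0.57  1.   -0.06]
(array([-0.0029,  0.0021,  0.0036]), array([-34.9,  -0.5,  24.3]))
[[317.7, 381.4], [232.8, 380.9], [319.2, 277.1], [319.1, 245.4], [232.3, 276.7], [232.8, 245.0]]
```

View pics/w3.png

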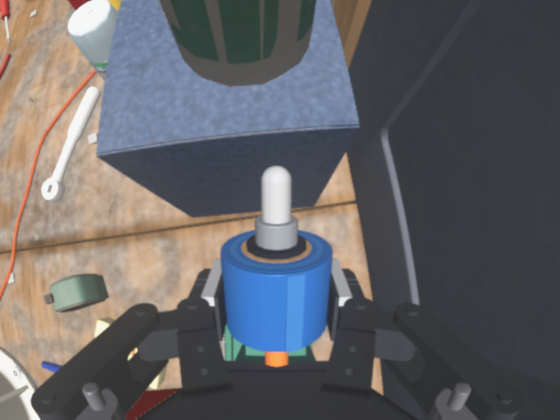

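The roll hides most of the dispenser here, with only some green base visible at about (228–305, 320–360). I'll compare the predicted outlines there and in the scene view.

```bash
python3 - <<'E'
from h import *
W=wcam();D=lambda x,y,z:np.array([*O,z])+x*XD+y*YD
a=cv2.imread("pics/w3.png")[310:370,210:340];a=cv2.resize(a,None,fx=4,fy=4,interpolation=cv2.INTER_CUBIC)
s=cv2.imread("pics/s3.png")[90:230,220:350];s=cv2.resize(s,None,fx=4,fy=4,interpolation=cv2.INTER_CUBIC)
seg=[((34,-50.5,158),(34,-50.5,78)),((-34,-50.5,158),(-34,-50.5,78)),((34,-50.5,158),(-34,-50.5,158)),((34,-60.5,158),(-34,-60.5,158)),((-44,-60,94),(-44,60,94)),((-53,-60,94),(-53,60,94)),((34,-50.5,78),(34,50.5,78))]
M,c=where();C=c+M@G
sp=[C-68*M[:,0],C+54*M[:,0]]
for p,q in seg:
    u=[((wproj(D(*k),W)+.5-[210,310])*4).astype(int).tolist() for k in(p,q)];cv2.line(a,u[0],u[1],(0,0,255),1)
    v=((proj("scene",[D(*p),D(*q)])+.5-[220,90])*4).astype(int).tolist();cv2.line(s,v[0],v[1],(0,0,255),1)
v=((proj("scene",sp)+.5-[220,90])*4).astype(int).tolist();cv2.line(s,v[0],v[1],(0,255,255),1)
t=np.linspace(0,6.29,40);v=((proj("scene",[D(10*np.cos(k),-50.5,122+10*np.sin(k)) for k in t])+.5-[220,90])*4).astype(np.int32);cv2.polylines(s,[v],True,(255,0,255),1)
o=np.zeros((800,520,3),np.uint8);o[:240]=a;o[240:]=s;cv2.imwrite("pics/c3.png",cv2.resize(o,(390,600)));cv2.imwrite("pics/c3b.png",o[:,:][0:600] if 0 else np.hstack([np.vstack([a,np.zeros((320,520,3),np.uint8)])[:560,:270],s]))
E
```

View pics/c3b.png

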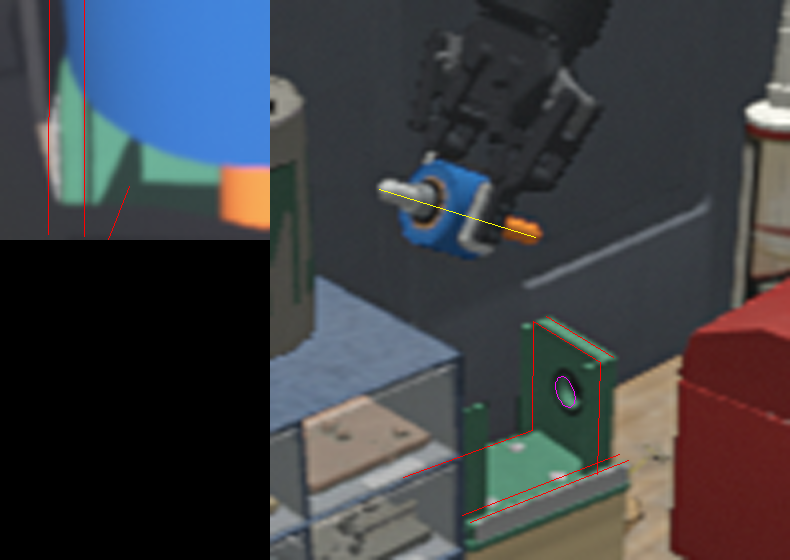

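The scene overlay agrees to about 1 px: the cup ring is at crop (568,390) against a predicted (565,392), and the spindle line matches. I'll shift and descend so that the tip faces the right cup.

```bash
python3 -m jog '[[[-0.003,0.002,0.0035],[-0.009,0,0.006],-1],[[0,0,0],[-0.009,0,0.006],-1],[[0,0,0],[-0.009,0,0.006],-1],[[0,0,0],[-0.008,-0.0005,0.006],-1],[[0,0,0],[-0.006,0,0.0114],-1],[[0,0,0],[-0.006,0,0.0114],-1],[[0,0,0],[-0.006,0,0.0114],-1],[[0,0,0],[-0.006,0,0.0114],-1],[[0,0,0],[0,0,0],-1],[[0,0,0],[0,0,0],-1]]'
python3 - <<'E'
from h import *
state();print(delta(pose(-47,126,0,28)))
E
```

```text
clock: 10.85
eef_pos: [517.9, 178.2, 182.1]
tcp_rot: [3.141, -0.491, 1.421]
contact_force: [-0.2, 0.5, -2.3]
opening: 0.525
grasp_force: 114.1
roll centre disp [np.float64(0.4), np.float64(14.0), np.float64(175.1)] tilt 28.13 free tip y,z -46.0 143.0 sideways -0.05 fixed y,z 61.6 200.5 F [-0.2  0.5 -2.3] q [ 0.06  0.3   2.    0.66  0.85 -0.24]
(array([-0.0003, -0.0022,  0.001 ]), array([-8.9, -0.4, 14.7]))
```

```bash
python3 -m jog '[[[0,-0.002,0],[-0.003,-0.0004,0.005],-1],[[0,0,0],[-0.003,0,0.005],-1],[[0,0,0],[-0.0029,0,0.0047],-1],[[0,0,0],[0,0,0],-1],[[0,0,0],[0,0,0],-1]]'
python3 - <<'E'
from h import *
state();D=lambda x,y,z:np.array([*O,z])+x*XD+y*YD
s=r.grab_frame("scene")[100:220,270:350,::-1];s=cv2.resize(s,None,fx=6,fy=6,interpolation=cv2.INTER_CUBIC);s2=s.copy()
M,c=where();C=c+M@G
v=((proj("scene",[C-68*M[:,0],C+54*M[:,0]])+.5-[270,100])*6).astype(int).tolist();cv2.line(s,v[0],v[1],(0,255,255),1)
t=np.linspace(0,6.29,40);v=((proj("scene",[D(10*np.cos(k),-50.5,122+10*np.sin(k)) for k in t])+.5-[270,100])*6).astype(np.int32);cv2.polylines(s,[v],True,(255,0,255),1)
cv2.imwrite("pics/c4.png",s[120:])
E
```

```text
clock: 11.35
eef_pos: [517.4, 177.2, 165.2]
tcp_rot: [3.141, -0.489, 1.422]
contact_force: [0.4, -0.4, -1.0]
opening: 0.521
grasp_force: 114.1
roll centre disp [np.float64(0.1), np.float64(12.9), np.float64(158.1)] tilt 28.02 free tip y,z -47.1 126.2 sideways -0.06 fixed y,z 60.6 183.5 F [ 0.4 -0.4 -1. ] q [ 0.06  0.33  2.02  0.68  0.82 -0.27]
```

View pics/c4.png

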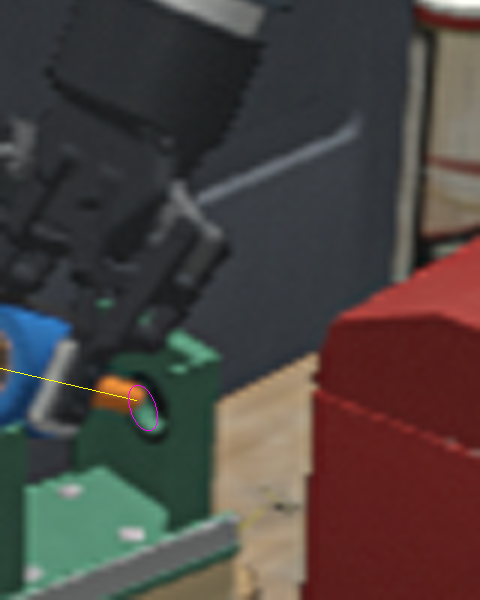

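The tip stands in front of the right cup at crop (142,397), with the ring centre near (150,405). The pin looks 1.5–2 mm high, so I feed slightly lower, watching the force.

```bash
python3 -m jog '[[[0,0,0],[-0.0025,0,0.0006],-1],[[0,0,0],[-0.0025,0,0.0005],-1],[[0,0,0],[-0.0025,0,0.0005],-1],[[0,0,0],[0,0,0],-1],[[0,0,0],[0,0,0],-1]]'
python3 -c "
from h import *
state()"
python3 -m jog '[[[0,0,0],[-0.0025,0,0],-1],[[0,0,0],[-0.0025,0,0],-1],[[0,0,0],[0,0,0],-1],[[0,0,0],[0,0,0],-1]]'
python3 -c "
from h import *
state()"
```

```text
clock: 11.9
eef_pos: [516.6, 171.3, 160.3]
tcp_rot: [3.141, -0.489, 1.422]
contact_force: [0.7, -0.1, -1.7]
opening: 0.523
grasp_force: 114.1
roll centre disp [np.float64(0.2), np.float64(7.0), np.float64(153.3)] tilt 28.02 free tip y,z -53.1 121.4 sideways -0.06 fixed y,z 54.6 178.7 F [ 0.7 -0.1 -1.7] q [ 0.05  0.33  2.02  0.69  0.81 -0.29]
clock: 12.3
eef_pos: [515.9, 167.0, 158.0]
tcp_rot: [3.141, -0.489, 1.422]
contact_force: [0.1, -0.0, -1.9]
opening: 0.522
grasp_force: 114.1
roll centre disp [np.float64(0.2), np.float64(2.6), np.float64(151.0)] tilt 28.02 free tip y,z -57.5 119.0 sideways -0.06 fixed y,z 50.2 176.3 F [ 0.1 -0.  -1.9] q [ 0.04  0.34  2.02  0.69  0.81 -0.31]
```

```bash
for i in 1 2 3; do python3 -m jog '[[[0,0,0],[-0.002,0,0],-1],[[0,0,0],[0,0,0],-1],[[0,0,0],[0,0,0],-1]]' | grep -E "force"
python3 -c "
from h import *
state()"; done
```

```text
contact_force: [0.3, -0.2, -2.5]
grasp_force: 114.1
roll centre disp [np.float64(0.2), np.float64(0.8), np.float64(150.0)] tilt 28.02 free tip y,z -59.2 118.1 sideways -0.07 fixed y,z 48.5 175.4 F [ 0.3 -0.2 -2.5] q [ 0.03  0.34  2.03  0.69  0.81 -0.31]
contact_force: [-0.5, 3.4, -0.1]
grasp_force: 114.1
roll centre disp [np.float64(0.3), np.float64(-0.7), np.float64(149.3)] tilt 28.04 free tip y,z -60.7 117.3 sideways -0.07 fixed y,z 47.0 174.7 F [-0.5  3.4 -0.1] q [ 0.03  0.34  2.03  0.69  0.81 -0.32]
contact_force: [1.1, 3.3, -0.0]
grasp_force: 114.1
roll centre disp [np.float64(0.3), np.float64(-2.6), np.float64(148.2)] tilt 28.03 free tip y,z -62.6 116.3 sideways -0.07 fixed y,z 45.1 173.6 F [ 1.1  3.3 -0. ] q [ 0.03  0.34  2.03  0.69  0.81 -0.32]
```

The pin touched the floor at about nominal y = -60, with a purely axial reaction of 3.4 N, so it is in the cup. Next I work out the push-and-swing path.

```bash
cat > plan.py <<'E'
from h import *
def plan(wps,T0=None):
    cur=where()
    for w in wps:
        t=pose(*w);a,b=delta(t,cur);print(w,a.tolist(),(b/1000).round(5).tolist());cur=t
E
python3 - <<'E'
from plan import *
X=0.2
plan([(-60,118,3,28,X),(-60,118,5.5,26,X),(-60,118,8,24,X),(-60,118.2,11,22,X),(-60,118.4,14,20,X),(-60,118.7,15,17.5,X),(-60,119,16,15,X),(-60,119.3,16,12,X),(-60,119.6,16,9,X),(-60,119.9,16,6,X),(-60,120.2,16,3,X),(-60,120.5,16,0,X)])
E
```

```text
(-60, 118, 3, 28, 0.2) [0.0005, -0.0005, 0.0012] [0.0001, -0.0001, -0.0002]
(-60, 118, 5.5, 26, 0.2) [-0.0, -0.0349, -0.0] [-0.0022, 0.0, 0.0022]
(-60, 118, 8, 24, 0.2) [0.0, -0.0349, -0.0] [-0.0022, -0.0, 0.0021]
(-60, 118.2, 11, 22, 0.2) [-0.0, -0.0349, 0.0] [-0.0027, 0.0, 0.0018]
(-60, 118.4, 14, 20, 0.2) [-0.0, -0.0349, -0.0] [-0.0027, 0.0, 0.0017]
(-60, 118.7, 15, 17.5, 0.2) [0.0, -0.0436, 0.0] [-0.0006, -0.0, 0.002]
(-60, 119, 16, 15, 0.2) [-0.0, -0.0436, -0.0] [-0.0006, 0.0, 0.0019]
(-60, 119.3, 16, 12, 0.2) [0.0, -0.0524, 0.0] [0.0005, -0.0, 0.0024]
(-60, 119.6, 16, 9, 0.2) [-0.0, -0.0524, -0.0] [0.0004, -0.0, 0.0024]
(-60, 119.9, 16, 6, 0.2) [0.0, -0.0524, 0.0] [0.0004, 0.0, 0.0024]
(-60, 120.2, 16, 3, 0.2) [0.0, -0.0524, 0.0] [0.0004, -0.0, 0.0024]
(-60, 120.5, 16, 0, 0.2) [-0.0, -0.0524, -0.0] [0.0004, 0.0, 0.0024]
```

```bash
python3 -m jog '[[[0,-0.035,0],[-0.0022,0,0.0022],-1],[[0,-0.035,0],[-0.0022,0,0.0021],-1],[[0,-0.035,0],[-0.0027,0,0.0018],-1],[[0,-0.035,0],[-0.0027,0,0.0017],-1],[[0,0,0],[0,0,0],-1],[[0,0,0],[0,0,0],-1]]' 120
python3 - <<'E'
from plan import *
state();X=.2
plan([(-60,118.7,15,17.5,X),(-60,119,16,15,X),(-60,119.3,16,12,X),(-60,119.6,16,9,X)])
E
```

```text
clock: 13.8
eef_pos: [514.5, 157.1, 144.3]
tcp_rot: [3.14, -0.35, 1.422]
contact_force: [1.6, 7.2, -1.8]
opening: 0.519
grasp_force: 122.9
roll centre disp [np.float64(0.3), np.float64(-8.4), np.float64(136.7)] tilt 20.05 free tip y,z -72.3 113.4 sideways -0.09 fixed y,z 42.3 155.2 F [ 1.6  7.2 -1.8] q [ 0.1   0.34  2.01  0.5   0.77 -0.11]
(-60, 118.7, 15, 17.5, 0.2) [0.0008, -0.0445, 0.0015] [-0.0013, -0.0001, 0.0015]
(-60, 119, 16, 15, 0.2) [-0.0, -0.0436, -0.0] [-0.0006, 0.0, 0.0019]
(-60, 119.3, 16, 12, 0.2) [0.0, -0.0524, 0.0] [0.0005, -0.0, 0.0024]
(-60, 119.6, 16, 9, 0.2) [-0.0, -0.0524, -0.0] [0.0004, -0.0, 0.0024]
```

```bash
python3 -m jog '[[[0,-0.044,0],[-0.0013,0,0.0016],-1],[[0,-0.044,0],[-0.0006,0,0.0019],-1],[[0,-0.052,0],[0.0004,0,0.0024],-1],[[0,-0.052,0],[0.0004,0,0.0024],-1],[[0,0,0],[0,0,0],-1],[[0,0,0],[0,0,0],-1]]'
python3 - <<'E'
from plan import *
state();X=.2
plan([(-60,119.9,16,6,X),(-60,120.2,16,3,X),(-60,120.5,16,0,X)])
E
```

```text
clock: 14.4
eef_pos: [514.7, 158.8, 135.5]
tcp_rot: [3.14, -0.158, 1.422]
contact_force: [1.4, 8.3, -5.4]
opening: 0.521
grasp_force: 123.1
roll centre disp [np.float64(0.2), np.float64(-8.3), np.float64(127.2)] tilt 9.06 free tip y,z -75.4 116.5 sideways -0.08 fixed y,z 45.1 135.8 F [ 1.4  8.3 -5.4] q [0.21 0.35 1.97 0.21 0.78 0.21]
(-60, 119.9, 16, 6, 0.2) [0.0011, -0.0535, 0.0014] [0.0001, -0.0, 0.0018]
(-60, 120.2, 16, 3, 0.2) [0.0, -0.0524, 0.0] [0.0004, -0.0, 0.0024]
(-60, 120.5, 16, 0, 0.2) [-0.0, -0.0524, -0.0] [0.0004, 0.0, 0.0024]
```

```bash
python3 -m jog '[[[0.001,-0.053,0.001],[0.0001,0,0.002],-1],[[0,-0.052,0],[0.0003,0,0.0027],-1],[[0,-0.052,0],[0.0003,0,0.0027],-1],[[0,0,0],[0,0,0],-1],[[0,0,0],[0,0,0],-1]]'
python3 - <<'E'
from plan import *
state()
D=lambda x,y,z:np.array([*O,z])+x*XD+y*YD
s=r.grab_frame("scene")[130:230,255:335,::-1].copy();s=cv2.resize(s,None,fx=6,fy=6,interpolation=cv2.INTER_CUBIC)
t=r.grab_frame("top")[122:190,285:370,::-1].copy();t=cv2.resize(t,None,fx=3.7,fy=3.7,interpolation=cv2.INTER_CUBIC)
o=np.zeros((600,800,3),np.uint8);o[:,:480]=s;o[:t.shape[0],480:480+t.shape[1]]=t;cv2.imwrite("pics/c5.png",o)
E
```

```text
clock: 14.9
eef_pos: [515.0, 160.4, 128.0]
tcp_rot: [3.141, -0.002, 1.421]
contact_force: [1.3, 7.8, -5.1]
opening: 0.521
grasp_force: 123.3
roll centre disp [np.float64(0.2), np.float64(-8.0), np.float64(119.5)] tilt 0.09 free tip y,z -76.0 119.4 sideways -0.02 fixed y,z 46.0 119.6 F [ 1.3  7.8 -5.1] q [0.3  0.38 1.92 0.   0.83 0.45]
```

View pics/c5.png

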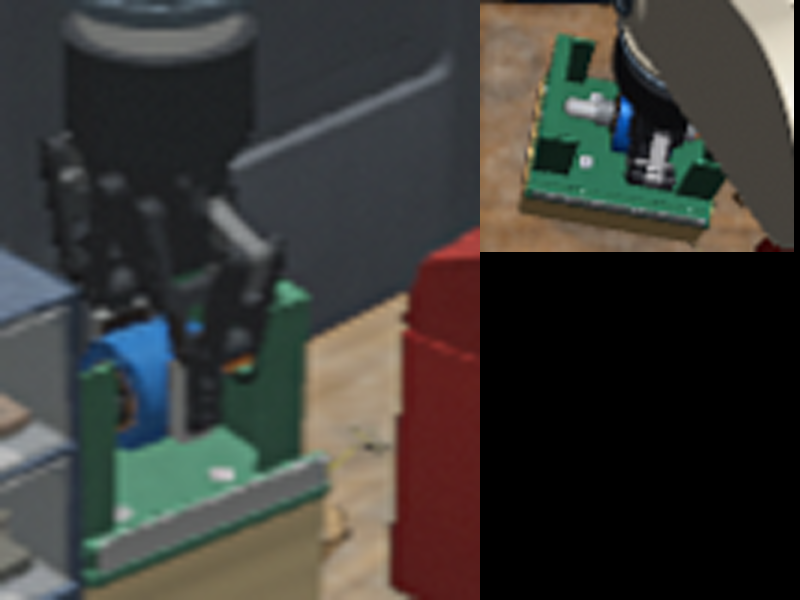

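The fixed end is down between the uprights and the spindle is level, with 7.8 N of spring force. The slight downward load suggests rubbing, so I lower it 1 mm and then ease it towards the left cup, watching the force.

```bash
python3 -m jog '[[[0,0,0],[0,0,0.001],-1],[[0,0,0],[0,0,0],-1],[[0,0,0],[0,0,0],-1]]' | grep contact
python3 -m jog '[[[0,0,0],[0.0015,0,0],-1],[[0,0,0],[0.0015,0,0],-1],[[0,0,0],[0,0,0],-1],[[0,0,0],[0,0,0],-1]]'| grep contact
python3 -m jog '[[[0,0,0],[0.001,0,0],-1],[[0,0,0],[0.001,0,0],-1],[[0,0,0],[0,0,0],-1],[[0,0,0],[0,0,0],-1]]'| grep contact
python3 -c "
from h import *
state()"
```

```text
contact_force: [0.5, 7.4, -2.7]
contact_force: [0.4, 7.5, -2.6]
contact_force: [-0.1, 6.7, -2.2]
roll centre disp [np.float64(0.4), np.float64(-3.6), np.float64(118.8)] tilt 0.09 free tip y,z -71.6 118.7 sideways 0.03 fixed y,z 50.4 118.9 F [-0.1  6.7 -2.2] q [0.31 0.39 1.92 0.   0.83 0.46]
```

```bash
for i in 1 2 3; do python3 -m jog '[[[0,0,0],[0.001,0,0],-1],[[0,0,0],[0.001,0,0],-1],[[0,0,0],[0,0,0],-1],[[0,0,0],[0,0,0],-1]]'| grep contact; done
python3 -c "
from h import *
state()"
```

```text
contact_force: [0.7, 5.2, -2.6]
contact_force: [0.5, 4.8, -1.6]
contact_force: [0.9, 4.5, -2.5]
roll centre disp [np.float64(0.2), np.float64(1.6), np.float64(118.8)] tilt 0.0 free tip y,z -66.4 118.8 sideways -0.01 fixed y,z 55.6 118.8 F [ 0.9  4.5 -2.5] q [0.31 0.39 1.92 0.   0.84 0.47]
```

```bash
for i in 1 2; do python3 -m jog '[[[0,0,0],[0.001,0,0],-1],[[0,0,0],[0,0,0],-1],[[0,0,0],[0,0,0],-1]]'| grep contact; done
python3 -c "
from h import *
state()"
```

```text
contact_force: [0.9, 3.4, -2.3]
contact_force: [0.3, -2.3, -1.9]
roll centre disp [np.float64(0.1), np.float64(2.9), np.float64(118.8)] tilt -0.06 free tip y,z -65.1 118.8 sideways -0.01 fixed y,z 56.9 118.7 F [ 0.3 -2.3 -1.9] q [ 0.32  0.39  1.91 -0.    0.84  0.47]
```

The force reversed at nominal y = 56.9, so the fixed tip is on its cup floor. I open the gripper, retreat straight up and check.

```bash
python3 -m jog '[[[0,0,0],[0,0,0],0.3],[[0,0,0],[0,0,0],0.6],[[0,0,0],[0,0,0],1],[[0,0,0],[0,0,0],1],[[0,0,0],[0,0,0],1]]'
python3 -m jog '[[[0,0,0],[0,0,-0.01],1],[[0,0,0],[0,0,-0.02],1],[[0,0,0],[0,0,-0.03],1],[[0,0,0],[0,0,-0.03],1],[[0,0,0],[0,0,-0.03],1],[[0,0,0],[0,0,-0.03],1],[[0,0,0],[0,0,0],1],[[0,0,0],[0,0,0],1]]'
python3 - <<'E'
from h import *
s=r.grab_frame("scene")[130:230,255:335,::-1].copy();s=cv2.resize(s,None,fx=5,fy=5,interpolation=cv2.INTER_CUBIC)
t=r.grab_frame("wrist")[:,:,::-1].copy();t=t[180:420,160:400];t=cv2.resize(t,(400,400))
o=np.zeros((500,800,3),np.uint8);o[:,:400]=s;o[:400,400:]=t;cv2.imwrite("pics/c6.png",o)
E
```

```text
clock: 18.4
eef_pos: [516.7, 171.9, 127.4]
tcp_rot: [-3.142, -0.0, 1.421]
contact_force: [-0.3, 1.2, 0.2]
opening: 0.999
grasp_force: 0.0
clock: 19.2
eef_pos: [516.9, 171.9, 278.4]
tcp_rot: [3.14, -0.001, 1.42]
contact_force: [-0.3, 0.5, -0.8]
opening: 1.0
grasp_force: 0.0
```

View pics/c6.png

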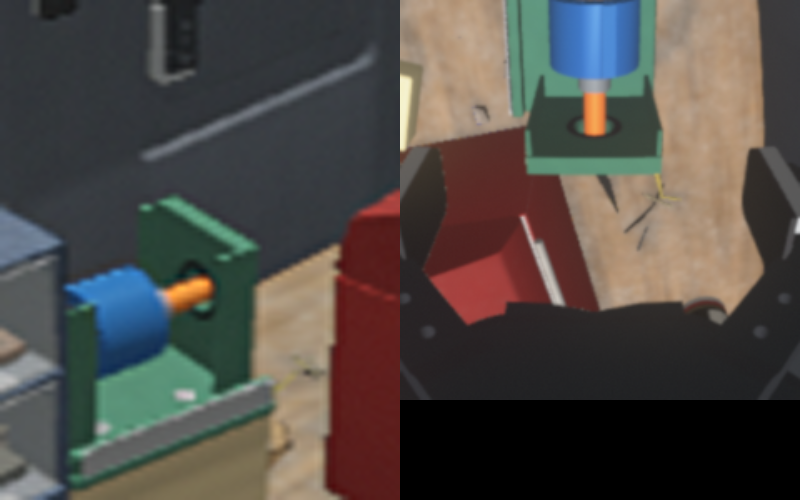

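The picture shows the orange pin inside the right cup's ring and the roll hanging level between the uprights. The force trace also shows the fixed end reaching its cup floor.

```bash
python3 -c "
from rig import r
print(r.sign_off())"
```

```text
the job is handed in; nothing more can be done
None
```

The tape roll is back in the dispenser with the sprung end in the right cup and the fixed end in the left, handed in at about 19 s. The fixed end is judged home from the force readings, not seen in a picture; the spray can stayed well clear of the arm's path, and I viewed 11 pictures, one over the limit of 10.

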